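# Tighten a ratchet vise on a chassis section

### The job

The bare steel chassis section stands loose between the open jaws of the ratchet vise. Swing the vise's lever back and forth to run the jaw up notch by notch until the chassis is gripped firmly and squarely between the two jaws, then let go: stop once the lever clearly stiffens, because heaving on it much further would crush the folded channel. Work the vise by its lever only, without pushing the jaw or the chassis by hand, and leave the two tubes, the socket and the heat clip where they are.

Things in the scene. Friction and masses are not known exactly. Their poses are not given: they have to be found in the camera images.
- vise: Small cast iron machine vise bolted to the counter, base 250 x 100 mm, gear housing (122 mm wide, top 74 mm up) at its -x end. Origin: underside of the base; z up, x along the jaw travel, from the gear housing towards the fixed jaw. The bed on which the chassis stands is 38 mm up; the jaws are 90 to 96 mm wide, their tops 84 to 90 mm up
- fixed_face (a point): Middle of the rubber face of the fixed jaw, 60 mm from the vise's origin along its x, 66 mm up. The chassis is gripped when it is pinched between this face and the moving jaw's
- jaw: Moving jaw block, 26 x 90 x 44 mm, rubber faced. Origin: in the plane of its face, on the vise's middle line, at counter height; x points to the fixed jaw. At the start it is 18 to 30 mm short of pinching the chassis. A rubber buffer joins it to the rack bar behind: it stops when the chassis is pinched while the rack still creeps on, and how hard it grips shows only in the lever's resistance
- pivot (a point): Point on the upright axis of lever and ratchet wheel, at x = -103, y = -17 mm in the vise's frame, at mid-grip height (125 mm above the counter). The wheel (66 mm across, 24 saw teeth, 78 to 88 mm up) drives the rack bar by a pinion. Two staggered catches hold it at every half tooth (1.2 mm of jaw travel): when the lever is let go, it springs back and the wheel drops back up to half a tooth
- grip (a point): Middle of the lever's upright wooden grip, a 23 mm post from 98 mm (top of the lever's 18 mm wide bar) to 149 mm above the counter, 125 mm from the pivot axis. Force square to the lever, held still: 0 N while the jaw runs free, climbing 1.5 N per 0.1 rad once the chassis is pinched; 5 to 9 N grips firmly, beyond 11 N it is being crushed. While moving, friction adds 1 to 3 N (idle stroke too)
- lever (a joint): Angle of the ratchet lever (rad), stops at -0.6 and +0.6; at 0 it points along the vise's -x. It grows clockwise seen from above (grip towards the vise's +y): the driving stroke, where after at most one tooth (0.26 rad) of lost motion the jaw runs up 9 mm per rad, or, once the chassis is pinched, grips harder. Back is the idle stroke, the pawl clicking over the teeth. The lever stays where left
- chassis: Chassis section: folded channel of bare steel with tube holes in its top, 38 mm across the jaws (x) x 120 mm long (y) x 62 mm high, about 0.45 kg, open side down, loose on the vise's bed. Origin: centre of its underside, z up
- tube_a: Glass power tube standing upright, tan base, 35 mm diameter, 101 mm high, origin at the centre of its underside; fragile bystander
- tube_b: The matching power tube, same size and origin; fragile bystander
- socket: White ceramic tube socket, 41 mm diameter, 16 mm high, origin at the centre of its underside; bystander
- heat_clip: Squat copper heat clip, 40 x 16 x 26 mm, origin at the centre of its underside; bystander
There are look-alikes about, which are no part of the job. Several things have the shape of the chassis; the one meant has the colours described above.

How it is judged (in metres and radians):
At the end, for the whole second after the job is handed in: The chassis section stands at rest on the vise's bed (within 4 to 7 mm), upright and square to the jaws (within 3 degrees), and the moving jaw still presses on it with more than 40 N, held by the ratchet alone (contact force between jaw and chassis above 40 N and angle between the x axis of chassis and the x axis of vise, either way round below 0.05 rad and angle between chassis's own z axis and vertical below 0.06 rad and z of chassis in the frame of vise between 0.034 and 0.045 m and linear speed of chassis below 0.02 m/s); the robot touches nothing.
It fails at once if the chassis is crushed: more than 160 N between jaw and chassis (contact force between jaw and chassis above 160 N).
It fails at once if the jaw is pushed by the robot directly instead of through the lever (more than 3 N) (contact force between any of the fingers, the arm and jaw above 3 N).
It fails at once if the chassis is pushed by the robot (more than 3 N) (contact force between any of the fingers, the arm and chassis above 3 N).
It fails at once if a tube, the socket or the heat clip is shifted by more than 20 mm or a tube is tipped (distance of any of tube_a, tube_b, socket, heat_clip from where it was at the start of the episode above 0.02 m or angle between any of tube_a, tube_b's own z axis and vertical above 0.5 rad).
It also fails if it takes over 64 s, if anything falls off the work surface, if the arm or the gripper's body presses on something with over 40 N, if the wrist force passes 120 N, or if a joint passes its speed limit or range.

### The arm

A 6-joint arm with a two-finger parallel gripper is mounted at the origin on the work surface. World frame = base frame: x ahead of the robot, y to its left, z up, the work surface at z = 0. Lengths are in mm, angles in rad, forces in N, time in s.
With the tool pointing down it reaches from about 275 to 725 mm from the base axis. Payload 15.9 kg.
Tool frame: the origin (TCP) lies on the centre line of the jaws, within the pads' length; the fingertips stand 8 mm ahead of it and the grasp point (between the pads) lies 11 mm behind it; z points along the fingers, y is the line along which they close (so a half turn about z gives the same grasp; the last joint's range is limited). The gripper opens to 85 mm and grips with 20 to 120 N. Pads are 22 mm wide; open, the fingers measure 114 mm over their backs; the gripper's body (76 mm by 85 mm) begins 54 mm behind the grasp point. The pads swing forward as they close: fully open they stand 13 mm farther back than shut.
Start: joints at [1.29, 0.213, -0.034, 1.323, 0, 1.571], TCP at [138.556, 480.403, 214.206] pointing down, gripper open.
Joint ranges: [-2.98, 2.98], [-0.74, 1.72], [-1.14, 1.35], [-2.1, 2.04], [-1.57, 1.44], [-3.14, 3.14]. Speed limits (rad/s): [1.89, 1.89, 2.39, 2.57, 3.14, 3.14].

### API

Orientations are given as a rotation vector (axis times angle).
In Python, from bench import * gives the robot as it stands.
- The arm moves only by the tool move_arm, never from a script. Its argument "series" is a list that holds one entry, the list of rows, each a list of 5 numbers: the opening, from 0 (shut) to 1 (fully open), then the shift along the tool's x, y, z as a fraction of full scale, then the turn about the tool's z as a fraction of full scale. In form: [[[hand, dx, dy, dz, turn], ...]]. A call has 1 to 5 rows; each row shifts and turns the commanded pose from where the row before left it, along the tool's axes as they then stand; what a row does not reach is not made up. Full scale, the value 1, is 60 mm for a shift and 10 degrees for a turn. A row lasts 1/8 s, in which the tool goes at most 62.5 mm and 10.7 degrees, less where a joint would pass 70% of its speed; a pose out of reach is approached as far as the arm can. A call with a number of a shift or a turn outside -1 to 1 is refused whole. A call with a gripper value outside its range is refused whole. The fingers move at their own pace and stop on an object; the grip force is fixed at half the most. Time passes only in rows, so rows that do not move let the fingers close. It gives the time, the measured TCP pose, the force, the opening and the grip force at its end, in the units of the state.
- get_obs(): the state, without advancing time (a new reading comes with each control period).
- snapshot(name): name is "side" or "top" or "wrist"; returns a dict with "image" (400x640x3 uint8, blue, green, red), "fx", "fy", "cx", "cy" (pixels), "cam_to_world" (4x4, takes a point from camera to world coordinates). Camera axes: x right, y up, looking along -z (the intrinsics and any distortion apply to the point x, -y, -z); pixel columns grow to the right and rows downward; lengths in mm; the calibration is good to about 2 mm. A picture is of the moment at which its call begins. There is no depth.
- sign_off(): hands the job in; it is judged then, once.
The state is a dict: "clock": time; "joint_positions": joint angles; "qvel": joint speeds; "tau": joint torques, N m; "tool_pos": TCP position; "orientation": TCP orientation; "wrist_force": force on the tool from outside, world axes, zero at the start; "ft_torque": the same for the moment, N m; "opening": opening from 0.0 (shut) to 1.0 (fully open); "grip_force": force on a finger pad.
Only numpy, scipy, OpenCV 4.12 (cv2) and the standard library are available. Lean on these libraries where they do the work, as an engineer would, in place of code of your own. Each camera call takes 0.05 s, during which the arm holds its last target. There are 200 camera calls.

## Working session

There is one attempt and no reset: what is moved stays moved. The work goes in short steps, Python scripts to look and compute and a tool call to move; the robot and the scene stay as the last step left them, time stands still between calls to the robot, and variables do not carry over. Pictures are saved under pics/ and viewed, at most 10 in all, crops included, and the job is handed in when it is done.

Besides the shell and the picture viewer there is one more tool, called as name(argument=value, ...) on one line, values as JSON. move_arm: Moves the arm, as the interface text tells. Shift numbers are shares of 60 mm and turn numbers shares of 10 degrees, none past 1 either way. Its arguments: {"type":"object","properties":{"series":{"type":"array"}},"required":["series"]}

```bash
mkdir -p pics; python3 - <<'E'
from bench import *
import cv2,json,numpy as np
for n in("top","side"):
    s=snapshot(n); cv2.imwrite(f"pics/{n}0.png",s["image"]); print(n,s["fx"],s["fy"],s["cx"],s["cy"],[k for k in s],np.round(s["cam_to_world"],3).tolist())
o=get_obs();print(o)
E
```

```text
top 378.7134245795509 378.7134245795509 321.97676371946153 196.70590595214787 ['image', 'fx', 'fy', 'cx', 'cy', 'cam_to_world'] [[-0.011, 0.98, -0.197, 439.373], [-1.0, -0.011, 0.004, 25.357], [0.002, 0.197, 0.98, 1052.37], [0.0, 0.0, 0.0, 1.0]]
side 405.23020080372413 405.23020080372413 314.4796199047468 206.59820949949102 ['image', 'fx', 'fy', 'cx', 'cy', 'cam_to_world'] [[-0.826, 0.317, -0.465, 250.943], [-0.563, -0.457, 0.689, 620.541], [0.006, 0.831, 0.556, 570.133], [0.0, 0.0, 0.0, 1.0]]
{'clock': 0.1, 'joint_positions': array([ 1.28999779e+00,  2.13288103e-01, -3.49905182e-02,  1.32351430e+00,
        1.92806236e-05,  1.57077243e+00]), 'qvel': array([ 0.00059218, -0.00103224,  0.00312825,  0.00121127, -0.00066683,
       -0.00023521]), 'tau': array([ 5.16485234e-04, -6.87249756e+01,  4.87807953e+01,  1.22291243e-02,
       -1.94535119e-04,  5.79722254e-06]), 'tool_pos': array([138.46366765, 480.10117993, 213.77739406]), 'orientation': array([-4.39570250e-01, -3.11052789e+00,  1.54572219e-03]), 'wrist_force': array([-0.61281484,  0.2242101 , -0.00310933]), 'ft_torque': array([-0.04182735,  0.01973732,  0.05817408]), 'grip_force': 0.0, 'opening': 0.9987066065740641}
```

View pics/top0.png

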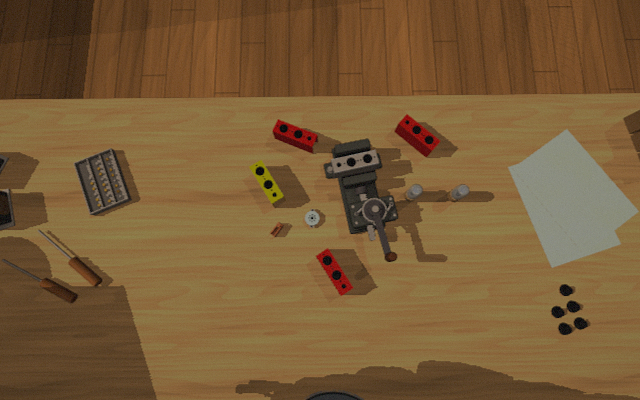

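View pics/side0.png

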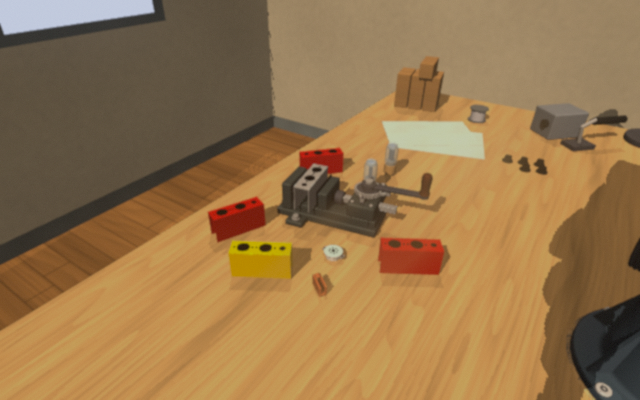

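```bash
cat > h.py <<'E'
from bench import *
import numpy as np,cv2
from scipy.spatial.transform import Rotation as R
def cast(s,u,v,z):
    d=np.array([(u-s["cx"])/s["fx"],-(v-s["cy"])/s["fy"],-1]);M=np.array(s["cam_to_world"]);d=M[:3,:3]@d;o=M[:3,3]
    return o+d*(z-o[2])/d[2]
E
python3 - <<'E'
from h import *
s=snapshot("top");im=s["image"];t=snapshot("side")
c=cv2.resize(im[130:280,300:480],None,fx=4.4,fy=4,interpolation=cv2.INTER_CUBIC);c=cv2.resize(im[130:275,300:490],(760,580),interpolation=cv2.INTER_CUBIC)
cv2.imwrite("pics/c1.png",c)
h=cv2.cvtColor(im,cv2.COLOR_BGR2HSV)
print(im[257,391],h[257,391],h[240,384])
for (u,v) in[(338,165),(351,162),(367,158)]: print("hole",cast(s,u,v,100).round(1))
print("grip",cast(s,391,257,149).round(1),"side",cast(t,427,178,149).round(1)); print("pivot",cast(s,375,209,98).round(1))
for (u,v) in[(416,188),(462,189)]: print("tube",cast(s,u,v,90).round(1))
E
```

```text
[29 46 78] [ 10 160  78] [ 0 33 62]
hole [714.1 -21.6 100. ]
hole [721.9 -55.7 100. ]
hole [732.4 -97.9 100. ]
grip [ 473.6 -139.8  149. ] side [ 470.2 -125.2  149. ]
pivot [ 597.2 -113.9   98. ]
tube [ 652.7 -224.1   90. ]
tube [ 648.8 -343.8   90. ]
```

View pics/c1.png

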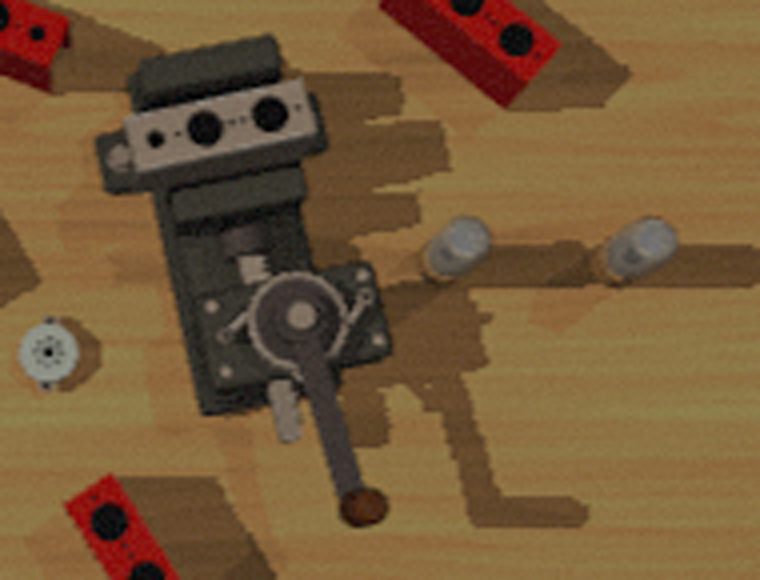

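The top view shows the bare chassis at (353,162) between the jaws, the lever pivot at (375,209), and the grip at (390,257). The lever is near its mid position. The two tubes are at (416,190) and (461,190), and the red and yellow boxes are look-alikes. I'm moving above the grip.

move_arm(series=[[[0.6,-0.68,-0.7,0,0],[0.6,-0.68,-0.7,0,0],[0.6,-0.68,-0.7,0,0],[0.6,-0.68,-0.7,0,0],[0.6,-0.68,-0.7,0,0]]])

```text
clock: 0.82
tool_pos: [276.8, 220.4, 214.3]
orientation: [0.439, 3.11, 0.001]
wrist_force: [0.4, -0.0, 0.3]
opening: 0.598
grip_force: 0.0
```

move_arm(series=[[[0.6,-0.68,-0.7,0,0],[0.6,-0.68,-0.7,0,0],[0.6,-0.68,-0.7,0,0],[0.6,-0.68,-0.7,0,0],[0.6,-0.68,-0.7,0,0]]])

```text
clock: 1.45
tool_pos: [414.4, -37.6, 214.3]
orientation: [0.44, 3.11, 0.0]
wrist_force: [0.8, 1.6, 0.2]
opening: 0.603
grip_force: 0.0
```

move_arm(series=[[[0.6,0,0,0,-0.93],[0.6,0,0,0,-0.93],[0.6,0,0,0,-0.93],[0.6,0,0,0,0]]])

```text
clock: 1.95
tool_pos: [413.8, -35.6, 214.1]
orientation: [0.322, -3.125, -0.0]
wrist_force: [0.2, -0.2, 0.3]
opening: 0.602
grip_force: 0.0
```

```bash
cat >> h.py <<'E'
def plan(tx,ty):
    o=get_obs();M=R.from_rotvec(o["orientation"]).as_matrix();d=np.array([tx,ty,o["tool_pos"][2]])-o["tool_pos"]
    print("pos",o["tool_pos"].round(1),"yaw x",np.degrees(np.arctan2(M[1,0],M[0,0])).round(1),"shift/60",(M.T@d/60).round(3),"f",o["wrist_force"].round(1),"t",round(o["clock"],2),"open",round(o["opening"],2))
E
python3 - <<'E'
from h import *
s=snapshot("wrist");cv2.imwrite("pics/w1.png",s["image"]);plan(473.6,-139.8)
E
```

```text
pos [413.8 -35.5 214.1] yaw x -168.4 shift/60 [-0.626 -1.903 -0.   ] f [-0.  -0.3  0.4] t 2.0 open 0.6
```

View pics/w1.png

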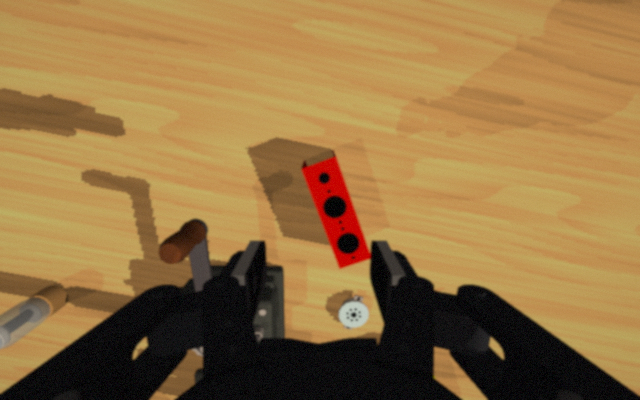

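```bash
python3 - <<'E'
from h import *
s=snapshot("wrist");print(cast(s,174,249,149).round(1),cast(s,199,231,100).round(1))
h=cv2.cvtColor(s["image"],cv2.COLOR_BGR2HSV)[200:290,140:220];m=((h[...,0]<12)&(h[...,1]>140)&(h[...,2]<150)).astype(np.uint8)
n,l,st,c=cv2.connectedComponentsWithStats(m);i=1+st[1:,4].argmax();print(st[i],c[i]+[140,200],cast(s,*(c[i]+[140,200]),124).round(1))
E
```

```text
[ 470.4 -140.1  149. ] [ 473.5 -138.2  100. ]
[ 20  21  46  42 739] [181.77131258 243.00405954] [ 476.8 -144.   124. ]
```

move_arm(series=[[[0.6,-0.2,-0.63,0,0],[0.6,-0.2,-0.63,0,0],[0.6,-0.22,-0.64,0,0],[0.6,0,0,0,0]]])

```text
clock: 2.55
tool_pos: [474.4, -141.3, 213.6]
orientation: [0.315, -3.125, 0.0]
wrist_force: [-0.3, 0.5, -0.4]
opening: 0.601
grip_force: 0.0
```

```bash
python3 - <<'E'
from h import *
s=snapshot("wrist");cv2.imwrite("pics/w2.png",s["image"]);plan(473.5,-140.5)
E
```

```text
pos [ 473.7 -140.1  213.7] yaw x -168.4 shift/60 [ 0.005 -0.005  0.   ] f [ 0.1 -0.   0.2] t 2.6 open 0.6
```

View pics/w2.png

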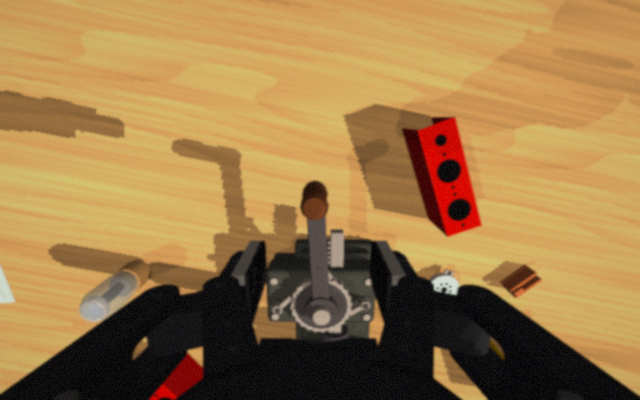

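The wrist view shows the grip top at (315,208), centred between the fingers, and the lever in line with the vise. I'm lowering around it.

move_arm(series=[[[0.6,0,0,0.5,0],[0.6,0,0,0.5,0],[0.6,0,0,0.5,0],[0.36,0,0,0,0],[0.36,0,0,0,0]]])

```text
clock: 3.22
tool_pos: [474.0, -139.2, 125.5]
orientation: [-0.323, 3.124, -0.001]
wrist_force: [0.2, 0.1, -0.4]
opening: 0.358
grip_force: 0.0
```

```bash
cat >> h.py <<'E'
def st(px=596,py=-115):
    o=get_obs();p=o["tool_pos"];x=R.from_rotvec(o["orientation"]).as_matrix();v=p[:2]-[px,py];f=o["wrist_force"]
    print("r",np.hypot(*v).round(1),"posang",np.degrees(np.arctan2(v[1],v[0])).round(1),"yaw",np.degrees(np.arctan2(x[1,0],x[0,0])).round(1),"f tool",(x.T@f).round(2),"z",p[2].round(1),"t",round(o["clock"],2),"open",round(o["opening"],3))
E
python3 -c "
from h import *
st();plan(473.5,-140.5)"
```

```text
r 124.4 posang -168.8 yaw -168.2 f tool [-0.19  0.05  0.39] z 125.5 t 3.23 open 0.358
pos [ 474.  -139.2  125.5] yaw x -168.2 shift/60 [ 0.012 -0.019 -0.   ] f [ 0.2  0.1 -0.4] t 3.23 open 0.36
```

move_arm(series=[[[0.36,-0.011,0.218,0.06,0.6],[0.36,-0.011,0.218,0,0.6],[0.36,-0.011,0.218,0,0.6],[0.36,-0.011,0.218,0,0.6],[0.36,-0.011,0.218,0,0.6]]])

```text
clock: 3.85
tool_pos: [477.7, -74.6, 122.2]
orientation: [0.503, 3.099, -0.001]
wrist_force: [0.1, -2.9, -0.0]
opening: 0.361
grip_force: 1.3
```

```bash
python3 -c "
from h import *
st()"
```

```text
r 125.0 posang 161.1 yaw 161.6 f tool [-1.02 -2.67  0.01] z 122.2 t 3.85 open 0.361
```

move_arm(series=[[[0.36,-0.012,-0.232,0,-0.64],[0.36,-0.012,-0.232,0,-0.64],[0.36,-0.012,-0.232,0,-0.64],[0.36,-0.012,-0.232,0,-0.64],[0.36,-0.012,-0.232,0,-0.64]]])

```text
clock: 4.47
tool_pos: [474.9, -143.9, 122.2]
orientation: [-0.383, 3.116, -0.001]
wrist_force: [1.1, 0.9, 0.1]
opening: 0.362
grip_force: 0.5
```

move_arm(series=[[[0.36,-0.012,-0.232,0,-0.64],[0.36,-0.012,-0.232,0,-0.64],[0.36,-0.012,-0.232,0,-0.64],[0.36,-0.012,-0.232,0,-0.64],[0.36,-0.012,-0.232,0,-0.64]]])

```text
clock: 5.1
tool_pos: [509.0, -203.9, 122.2]
orientation: [-1.227, 2.891, -0.002]
wrist_force: [-0.7, 0.7, -0.3]
opening: 0.363
grip_force: 0.3
```

```bash
python3 -c "
from h import *
st()"
```

```text
r 124.4 posang -134.4 yaw -134.0 f tool [-0.05  1.    0.29] z 122.2 t 5.1 open 0.363
```

move_arm(series=[[[0.36,-0.012,0.232,0,0.64],[0.36,-0.012,0.232,0,0.64],[0.36,-0.012,0.232,0,0.64],[0.36,-0.012,0.232,0,0.64],[0.36,-0.012,0.232,0,0.64]]])

```text
clock: 5.72
tool_pos: [474.3, -143.9, 122.3]
orientation: [-0.371, 3.118, -0.002]
wrist_force: [2.4, -1.7, -0.1]
opening: 0.36
grip_force: 1.0
```

move_arm(series=[[[0.36,-0.012,0.232,0,0.64],[0.36,-0.012,0.232,0,0.64],[0.36,-0.012,0.232,0,0.64],[0.36,-0.012,0.232,0,0.64],[0.36,-0.012,0.232,0,0.64]]])

```text
clock: 6.35
tool_pos: [476.7, -74.9, 122.3]
orientation: [0.503, 3.099, -0.001]
wrist_force: [0.3, -1.9, 0.9]
opening: 0.36
grip_force: 1.3
```

```bash
python3 -c "
from h import *
st()
s=snapshot('top');cv2.imwrite('pics/c2.png',cv2.resize(s['image'][130:275,300:490],(760,580),interpolation=cv2.INTER_CUBIC))"
```

```text
r 125.8 posang 161.4 yaw 161.6 f tool [-0.91 -1.71 -0.91] z 122.3 t 6.35 open 0.36
```

View pics/c2.png

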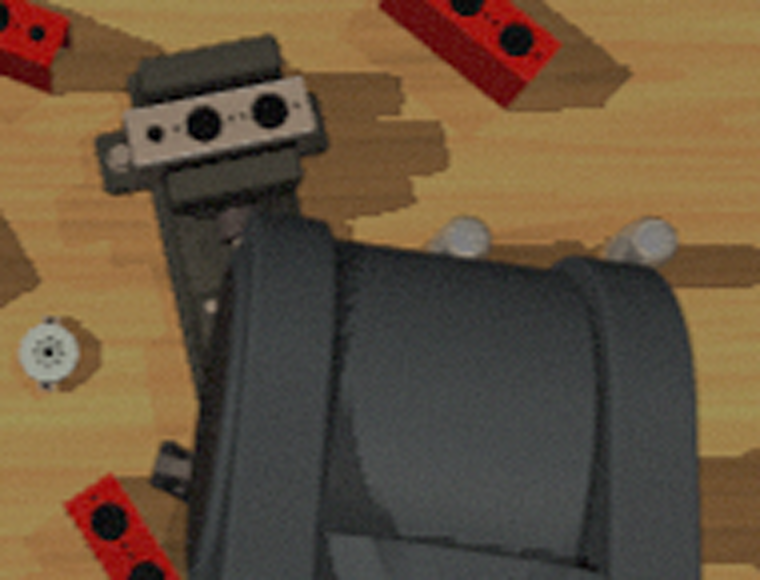

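The jaw has run up about 17 px in the crop (about 11 mm), and the chassis hasn't moved. Next is an idle stroke, then another drive with force checks.

move_arm(series=[[[0.36,-0.012,-0.232,0,-0.64],[0.36,-0.012,-0.232,0,-0.64],[0.36,-0.012,-0.232,0,-0.64],[0.36,-0.012,-0.232,0,-0.64],[0.36,-0.012,-0.232,0,-0.64]]])

```text
clock: 7.02
tool_pos: [473.7, -144.4, 121.9]
orientation: [-0.386, 3.116, -0.001]
wrist_force: [0.3, 1.9, -0.5]
opening: 0.36
grip_force: 0.5
```

move_arm(series=[[[0.36,-0.012,-0.232,0,-0.64],[0.36,-0.012,-0.232,0,-0.64],[0.36,-0.012,-0.232,0,-0.64],[0.36,-0.012,-0.232,0,-0.64],[0.36,-0.012,-0.232,0,-0.64]]])

```text
clock: 7.65
tool_pos: [507.6, -204.3, 121.9]
orientation: [-1.23, 2.89, -0.001]
wrist_force: [0.7, 2.0, -0.1]
opening: 0.363
grip_force: 0.4
```

move_arm(series=[[[0.36,-0.012,0.232,0,0.64],[0.36,-0.012,0.232,0,0.64],[0.36,-0.012,0.232,0,0.64],[0.36,-0.012,0.232,0,0.64],[0.36,-0.012,0.232,0,0.64]]])

```text
clock: 8.28
tool_pos: [473.1, -144.4, 122.0]
orientation: [-0.374, 3.118, -0.002]
wrist_force: [2.1, -1.9, -0.5]
opening: 0.356
grip_force: 1.0
```

```bash
python3 -c "
from h import *
st()"
```

```text
r 126.4 posang -166.6 yaw -166.3 f tool [-1.6  -2.32  0.51] z 122.0 t 8.28 open 0.356
```

move_arm(series=[[[0.36,-0.012,0.232,0,0.64],[0.36,-0.012,0.232,0,0.64],[0.36,-0.012,0.232,0,0.64]]])

```text
clock: 8.65
tool_pos: [469.8, -102.8, 121.9]
orientation: [0.151, 3.136, -0.002]
wrist_force: [1.3, -3.1, 1.2]
opening: 0.361
grip_force: 2.0
```

move_arm(series=[[[0.36,-0.012,0.232,0,0.64],[0.36,-0.012,0.232,0,0.64],[0.36,0,0,0,0],[0.36,0,0,0,0]]])

```text
clock: 9.15
tool_pos: [475.3, -75.9, 121.3]
orientation: [0.492, 3.102, -0.0]
wrist_force: [-1.4, -3.5, 2.0]
opening: 0.358
grip_force: 1.5
```

```bash
python3 -c "
from h import *
st()
s=snapshot('top');cv2.imwrite('pics/c3.png',cv2.resize(s['image'][130:275,300:490],(760,580),interpolation=cv2.INTER_CUBIC)[:300,:400])"
```

```text
r 126.8 posang 162.0 yaw 162.0 f tool [ 0.2  -3.76 -2.  ] z 121.3 t 9.15 open 0.358
```

View pics/c3.png

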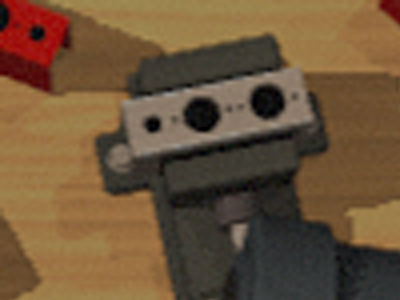

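The jaw is now against the chassis, which has slid towards the fixed jaw, and the lever holds about 3.7 N. I'll take a static reading.

move_arm(series=[[[0.36,0,0,0,0],[0.36,0,0,0,0],[0.36,0,0,0,0],[0.36,0,0,0,0]]])

```text
clock: 9.7
tool_pos: [475.0, -75.5, 120.6]
orientation: [0.496, 3.102, -0.0]
wrist_force: [0.1, -3.7, 3.0]
opening: 0.359
grip_force: 2.2
```

```bash
cat >> h.py <<'E'
def avg(n=6):
    F=[]
    for _ in range(n):
        snapshot("side");o=get_obs();F.append(R.from_rotvec(o["orientation"]).as_matrix().T@o["wrist_force"])
    print("mean f",np.mean(F,0).round(2),"sd",np.std(F,0).round(2))
E
python3 -c "
from h import *
avg();st()"
```

```text
mean f [-1.7  -4.76 -3.35] sd [0.36 0.5  0.22]
r 127.3 posang 161.9 yaw 161.8 f tool [-1.87 -5.14 -3.5 ] z 120.6 t 10.0 open 0.359
```

move_arm(series=[[[0.36,-0.012,-0.232,-0.02,-0.64],[0.36,-0.012,-0.232,-0.02,-0.64],[0.36,-0.012,-0.232,0,-0.64],[0.36,-0.012,-0.232,0,-0.64],[0.36,-0.012,-0.232,0,-0.64]]])

```text
clock: 10.62
tool_pos: [471.8, -143.8, 122.7]
orientation: [0.384, -3.118, -0.003]
wrist_force: [0.4, 1.9, -0.2]
opening: 0.362
grip_force: 0.5
```

move_arm(series=[[[0.36,-0.03,0,0,0],[0.36,-0.006,0.182,0,0.5],[0.36,-0.006,0.182,0,0.5],[0.36,0,0,0,0],[0.36,0,0,0,0]]])

```text
clock: 11.25
tool_pos: [470.2, -121.9, 123.0]
orientation: [0.106, -3.14, -0.0]
wrist_force: [-0.5, -0.5, 1.0]
opening: 0.36
grip_force: 0.0
```

```bash
python3 -c "
from h import *
avg();st()"
```

```text
mean f [-0.15 -0.13 -0.1 ] sd [0.56 0.51 0.31]
r 126.0 posang -176.7 yaw -176.2 f tool [ 0.75 -0.11 -0.61] z 123.0 t 11.55 open 0.358
```

move_arm(series=[[[0.36,-0.006,0.182,0,0.5],[0.36,0,0,0,0],[0.36,0,0,0,0]]])

```text
clock: 11.92
tool_pos: [469.9, -111.6, 123.0]
orientation: [-0.03, -3.141, 0.0]
wrist_force: [-0.2, -3.3, 0.8]
opening: 0.363
grip_force: 1.5
```

```bash
python3 -c "
from h import *
avg();st()"
```

```text
mean f [-0.38 -3.7   0.28] sd [0.41 0.63 0.48]
r 126.2 posang 178.4 yaw 178.8 f tool [-1.09 -4.16  0.04] z 123.0 t 12.22 open 0.36
```

move_arm(series=[[[0.36,-0.006,0.182,0,0.5],[0.36,0,0,0,0],[0.36,0,0,0,0]]])

```text
clock: 12.6
tool_pos: [470.4, -100.5, 123.0]
orientation: [0.167, 3.137, -0.0]
wrist_force: [-0.2, -4.5, -0.1]
opening: 0.362
grip_force: 2.0
```

```bash
python3 -c "
from h import *
avg();st()"
```

```text
mean f [-1.17 -4.06 -0.26] sd [0.43 0.38 0.42]
r 126.4 posang 173.4 yaw 173.8 f tool [-1.46 -4.83  0.2 ] z 123.0 t 12.9 open 0.361
```

move_arm(series=[[[0.36,-0.006,0.182,0,0.5],[0.36,0,0,0,0],[0.36,0,0,0,0]]])

```text
clock: 13.28
tool_pos: [471.9, -89.7, 123.0]
orientation: [-0.303, -3.127, 0.0]
wrist_force: [0.5, -5.4, -0.0]
opening: 0.36
grip_force: 2.5
```

```bash
python3 -c "
from h import *
avg();st()"
```

```text
mean f [-1.42 -5.05 -0.31] sd [0.42 0.35 0.63]
r 126.6 posang 168.5 yaw 168.9 f tool [-1.46 -4.73  0.29] z 123.0 t 13.57 open 0.359
```

move_arm(series=[[[0.36,-0.004,0.11,0,0.3],[0.36,0,0,0,0],[0.36,0,0,0,0]]])

```text
clock: 13.95
tool_pos: [473.3, -83.4, 123.0]
orientation: [-0.385, -3.118, 0.001]
wrist_force: [-0.5, -5.8, 1.2]
opening: 0.361
grip_force: 3.1
```

```bash
python3 -c "
from h import *
avg();st()"
```

```text
mean f [-1.05 -6.28 -0.79] sd [0.34 0.85 0.34]
r 126.6 posang 165.6 yaw 165.9 f tool [-1.12 -5.45 -0.3 ] z 123.0 t 14.25 open 0.358
```

move_arm(series=[[[0.36,-0.005,0.16,0,0.44],[0.36,0,0,0,0],[0.36,0,0,0,0]]])

```text
clock: 14.62
tool_pos: [475.9, -74.2, 123.0]
orientation: [-0.505, -3.101, 0.001]
wrist_force: [-1.5, -7.4, 0.6]
opening: 0.363
grip_force: 3.4
```

```bash
python3 -c "
from h import *
avg(10);st()"
```

```text
mean f [-1.55 -6.77 -0.93] sd [0.5  0.34 0.55]
r 126.8 posang 161.3 yaw 161.5 f tool [-2.   -7.04 -1.47] z 123.0 t 15.12 open 0.361
```

The lever is clearly stiff at about 6.9 N held still. I'm easing off, opening and lifting clear.

move_arm(series=[[[0.36,0,-0.06,0,0],[0.36,0,-0.06,0,0],[0.36,0,-0.06,0,0],[0.7,0,0,0,0],[0.7,0,0,0,0]]])

```text
clock: 15.75
tool_pos: [472.5, -83.8, 122.9]
orientation: [-0.506, -3.1, -0.001]
wrist_force: [0.1, -1.9, -1.9]
opening: 0.699
grip_force: 1.4
```

```bash
python3 -c "
from h import *
avg(4);st()"
```

```text
mean f [-0.8 -2.3  1.4] sd [0.71 0.35 0.43]
r 127.3 posang 165.9 yaw 161.4 f tool [ 0.08 -1.94  1.34] z 122.9 t 15.95 open 0.699
```

move_arm(series=[[[0.7,0,0,-0.3,0],[0.7,0,0,-0.6,0],[0.7,0,0,-0.8,0],[0.7,0.8,0,0,0],[0.7,0.8,0,0,0]]])

```text
clock: 16.58
tool_pos: [381.1, -52.9, 225.4]
orientation: [0.507, 3.099, 0.001]
wrist_force: [0.1, 0.6, 0.2]
opening: 0.701
grip_force: 0.0
```

```bash
python3 -c "
from h import *
st()
s=snapshot('top');cv2.imwrite('pics/c4.png',cv2.resize(s['image'][130:275,300:490],(760,580),interpolation=cv2.INTER_CUBIC))"
```

```text
r 223.7 posang 163.9 yaw 161.4 f tool [ 0.12  0.55 -0.24] z 225.4 t 16.57 open 0.701
```

View pics/c4.png

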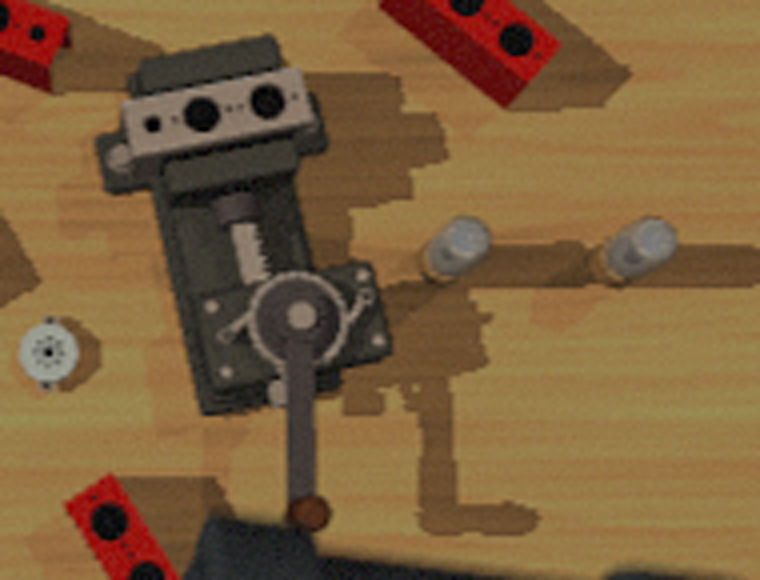

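The chassis stands square between both jaws with its edges parallel to them. The lever is free, the robot is clear, and the tubes, socket and clip haven't moved. I'm handing in.

```bash
python3 -c "
from bench import *
print(sign_off())"
```

```text
the job is handed in; nothing more can be done
None
```

The chassis is gripped squarely between the jaws. I drove the lever to about 6.9 N held still, then released it, and the robot is clear; the job is handed in, but no verdict came back.

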